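# Seat the rocking tray and slide its things home

## Robot

A 6-joint arm with a two-finger parallel gripper is mounted at the origin on the work surface. World frame = base frame: x ahead of the robot, y to its left, z up, the work surface at z = 0. Lengths are in m, angles in rad, forces in N, time in s.
With the tool pointing down it reaches from about 0.25 to 0.775 m from the base axis. Payload 4 kg.
Tool frame: the origin (TCP) lies midway between the tips of the shut fingers; the grasp point (between the pads) lies 19 mm behind it; y points along the fingers, x is the direction in which the jaws open and shut, and the axes are right-handed (so a half turn about y gives the same grasp; the last joint's range is limited). The gripper opens to 94 mm and grips with 3 to 60 N. Pads are 16 mm wide; open, the fingers measure 119 mm over their backs; the gripper's body (75 mm by 177 mm) begins 78 mm behind the grasp point.
Start: joints at [-1.35, 0.087, 1.371, -0, 1.684, -0.103], TCP at [0.175, -0.521, 0.206] pointing down, gripper open.
Joint ranges: [-3.1, 3.1], [-0.76, 2.03], [0.27, 2.55], [-1.08, 4.22], [0.17, 2.65], [-2.57, 2.57]. Speed limits (rad/s): [2.79, 2.79, 3.14, 3.14, 3.14, 3.14].

## Interface

Orientations are given as [roll, pitch, yaw] about the fixed x, y, z axes, in that order (R = Rz(yaw) Ry(pitch) Rx(roll)).
In Python, from bench import robot gives the robot as it stands.
- The arm moves only by the shell command python3 -m creep 'ROWS'. ROWS is JSON, a list of rows, each a list of 7 numbers: the shift along the tool's x, y, z in mm, then the turn, a rotation vector about the tool's x, y, z in degrees, then the closure in counts, from 0 (fully open) to 255 (shut). A call has 1 to 5 rows; each row is the pose to reach, as a shift and turn from the pose commanded when the call began, along the tool's axes at that moment; what a row does not reach only later rows make up. A row lasts 1/8 s, in which the tool goes at most 62.5 mm and 10.7 degrees, less where a joint would pass 70% of its speed; a pose out of reach is approached as far as the arm can. A call with a gripper value outside its range is refused whole. The fingers move at their own pace and stop on an object; the grip force is fixed at half the most. Time passes only in rows, so rows that repeat a pose let the fingers close. It gives the time, the measured TCP pose, the force and the opening at its end, in the units of the state.
- robot.get_obs(): the state, without advancing time (a new reading comes with each control period).
- robot.snapshot(name): name is "side" or "top"; returns a dict with "color" (384x512x3 uint8, blue, green, red), "fx", "fy", "cx", "cy" (pixels), "k1" (the pictures are not rectified: a ray, as slopes to the right and down, at radius r is drawn at 1 + k1 r^2 times it, then the intrinsics apply), "world_from_camera" (4x4, takes a point from camera to world coordinates). Camera axes: x right, y down, z forward; pixel columns grow to the right and rows downward; lengths in m; the calibration is good to about 2 mm. A picture is of the moment at which its call begins. There is no depth.
- robot.close_job(): hands the job in, once; it reports no verdict.
Trained networks look in the newest picture that a camera, given by its name, has taken for a name from the list of things; names that differ only in an ending like _2 or _b are one class to them, and where a whole thing is asked for, a point or a joint stands for the part that bears it (a point fixed in the world has none). Each returns a list of dicts, best first, with "p" (0 to 1); they miss things now and then, are a little off and sometimes report something else, mostly with a low value. They report only what shows in the picture. A call takes as long as a camera call. They do not tell look-alikes from the thing itself.
- robot.spot_in(name, camera): "point" ([x, y, z] in m, in world coordinates, good to about 4 mm: the middle of the surface that is visible of it).
- robot.landmark_of(name, camera): "point" ([x, y, z] in m, in world coordinates, good to about 4 mm: a listed point, or the origin of a listed thing).
The state is a dict: "time": time; "joint_positions": joint angles; "qvel": joint speeds; "joint_torque": joint torques, N m; "tool_pos": TCP position; "ee_rot": TCP orientation; "wrist_force": force on the tool from outside, world axes, zero at the start; "wrist_torque": the same for the moment, N m; "width": finger opening in m.
Only numpy, scipy, OpenCV 4.12 (cv2) and the standard library are available. Lean on these libraries where they do the work, as an engineer would, in place of code of your own. Each camera call takes 0.05 s, during which the arm holds its last target.

## Task

The upper tier of the stacking tray has been put on crooked and rocks. Without lifting it off, turn it where it stands until all four feet drop into the dishes of the lid below and it no longer rocks, and slide the notebook and the calculator down its sloped floor until each lies square against the back stop. Leave the tape dispenser standing in its corner of the tray and do not disturb the mug, the stapler or the sharpener.

Things in the scene. Friction and masses are not known exactly. Their poses are not given: they have to be found in the camera images.
- base_middle (a point): lower tier, fixed: clear box 232 (x) x 320 (y) x 52 mm full of paper, with a white lid 262 x 350 mm, its flat top 60 mm above the desk. Point: middle of the box at lid-top height; x to the back (away from the robot), y left. The lid does not shift when pushed but fits loosely: it sits up to 5 mm off the box's middle and up to 0.035 rad skew, so the dishes in it must be found by feel
- tray_middle (a point): upper tier: loose clear A4 tray, 240 (x) x 330 (y) mm, 0.36 to 0.54 kg, open at the front, on four round smooth feet 16 mm across at x = +-75, y = +-125 mm. Point: middle of the tray, level with the feet's undersides; x to its back, y left, z up. Side and back walls upright, 3 mm thick, from 12 to 70 mm above the feet's undersides
- back_left_foot (a point): underside of the tray's back left foot (tray x = +75, y = +125 mm). Lid top: four dishes 23 mm across, 5 mm deep, steep sides, 75 mm before/behind and 125 mm left/right of the lid's middle. At the start the tray is turned 0.11 to 0.20 rad clockwise from above against the lid: only this foot is in its dish, the front right foot hangs clear, so the tray rocks
- front_left_foot (a point): underside of the tray's front left foot (tray x = -75, y = +125 mm). Pushed sideways near the front the tray turns about its back left foot and slides at 1 to 4 N; in line, the feet drop 5 mm and catch on the dish sides: the push rises steeply past 8 N within a few mm. Pushed much harder they climb out again. Seated, it stands firm and the undersides are 55 mm above the desk
- back_stop (a point): foot of the tray's back stop, on its inner face (tray x = +117, y = 0, z = +18 mm). The tray's floor slopes down to it at 0.14 rad, from 51 mm above the feet's undersides at the front edge (tray x = -120, no lip) to 18 mm at the stop
- notebook_middle (a point): green A6 hardback notebook with an orange band, 148 (x, along the slope) x 105 (y) x 13 mm, 0.1 to 0.21 kg, on the tray's sloped floor short of the back stop; does not slide by itself, takes 1 to 2 N to push. Point: its centre; x to its back end, which faces the stop, z straight up when the tray is level. Against the stop the centre is at tray x = +43 mm
- calculator_middle (a point): dark grey pocket calculator with pale keys, 120 (x, along the slope) x 80 (y) x 12 mm, about 0.1 kg, on the sloped floor beside the notebook, left or right of it, short of the back stop; does not slide by itself. Point: its centre; x to its back end, z straight up when the tray is level. Against the stop the centre is at tray x = +57 mm
- dispenser_middle (a point): steel tape dispenser, 126 (x) x 56 (y) x 80 mm, 0.4 kg, standing in the tray's back left corner, where it stays. Point: 30 mm above the middle of its underside, at about tray x = +45, y = +122 mm
- mug_middle (a point): blue ceramic mug of pens on the desk, 82 mm across, 98 mm high, pens to 145 mm; point at its centre, handle to +y, 73 mm out
- stapler_middle (a point): black stapler on the desk, 145 (x) x 38 x 52 mm; point at its centre
- sharpener_middle (a point): red pencil sharpener on the desk, 36 (x) x 26 x 24 mm; point at its centre
Not all that is in view belongs to the job. Leave any pink look-alike of the part that bears notebook_middle alone.

How it is judged:
By the outcome, as a careful person would: the job done as asked, in the order asked, and still so for the second after the job is handed in, with the robot touching nothing.
It also fails if it takes over 51 s, if anything falls off the work surface, if the arm or the gripper's body presses on something with over 40 N, if the wrist force passes 120 N, or if a joint passes its speed limit or range.

## Working session

There is one attempt and no reset: what is moved stays moved. The work goes in short steps, Python scripts to look and compute and a shell command to move; the robot and the scene stay as the last step left them, time stands still between calls to the robot, and variables do not carry over. Pictures are saved under pics/ and viewed, and the job is handed in when it is done.

```bash
mkdir -p pics; ls
python3 - <<'E'
from bench import robot
import cv2
for n in("top","side"):
    s=robot.snapshot(n); cv2.imwrite(f"pics/{n}0.png",s["color"])
    print(n,s["fx"],s["fy"],s["cx"],s["cy"],s["k1"]);print(s["world_from_camera"])
    for k in "base_middle tray_middle back_left_foot front_left_foot back_stop notebook_middle calculator_middle dispenser_middle mug_middle stapler_middle sharpener_middle".split():
        print(k,[( [round(float(v),3) for v in d["point"]],round(d["p"],2)) for d in robot.landmark_of(k,n)][:3])
print(robot.get_obs())
E
```

```text
pics
top 364.19534893526804 364.19534893526804 256.49037954441934 186.84913914286278 -0.06251960635104489
[[ 0.027033   -0.98673347  0.16008207  0.4022925 ]
 [-0.99959218 -0.02815734 -0.00475888 -0.08137759]
 [ 0.00920323 -0.15988814 -0.98709224  1.04635099]
 [ 0.          0.          0.          1.        ]]
base_middle []
tray_middle [([0.541, 0.081, 0.061], 0.65), ([0.688, 0.054, 0.057], 0.26)]
back_left_foot [([0.686, 0.058, 0.058], 0.86), ([0.382, 0.064, 0.01], 0.39)]
front_left_foot [([0.542, 0.08, 0.061], 0.6)]
back_stop []
notebook_middle [([0.521, 0.26, 0.004], 0.78), ([0.597, -0.042, 0.103], 0.69)]
calculator_middle [([0.587, -0.156, 0.104], 0.56)]
dispenser_middle [([0.657, 0.061, 0.114], 0.96)]
mug_middle [([0.661, -0.383, 0.052], 0.89)]
stapler_middle [([0.476, -0.411, 0.025], 0.56)]
sharpener_middle [([0.38, 0.064, 0.009], 0.43)]
side 475.0160619004616 475.0160619004616 249.0861595841565 197.3766174903861 -0.03733072224376663
[[-0.99859837 -0.05016589  0.01687236  0.5041442 ]
 [-0.0494446   0.77049221 -0.63552891  0.59137983]
 [ 0.01888185 -0.63547238 -0.77189269  0.894
[... 547 characters left out ...]
1)]
{'time': 1.2, 'joint_positions': array([-1.35012428e+00,  8.71742732e-02,  1.37068756e+00, -4.37670880e-06,
        1.68360057e+00, -1.03114532e-01]), 'qvel': array([ 3.14904544e-04, -3.51492081e-04,  1.43073725e-04, -1.00303950e-03,
       -7.79996370e-05, -2.43664038e-03]), 'joint_torque': array([-7.68840982e-04, -3.40047240e+01, -3.02599204e+01,  7.16751558e-02,
        2.37988320e-02,  7.54139876e-06]), 'tool_pos': array([ 0.17497861, -0.52144633,  0.20552627]), 'ee_rot': array([-1.57081406e+00, -1.29108305e-04, -1.24701024e+00]), 'wrist_force': array([-0.55544329,  0.20896483,  0.36669252]), 'wrist_torque': array([-0.03163719,  0.04555937,  0.06602764]), 'width': 0.0940073990890462}
```

View pics/top0.png

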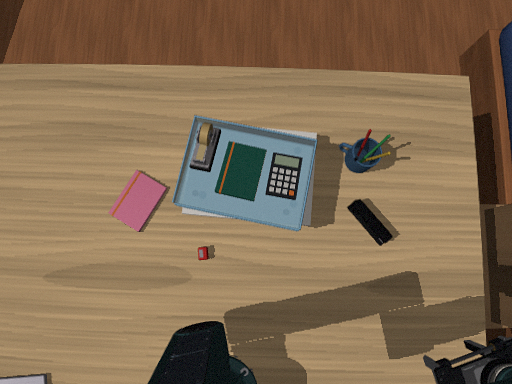

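View pics/side0.png

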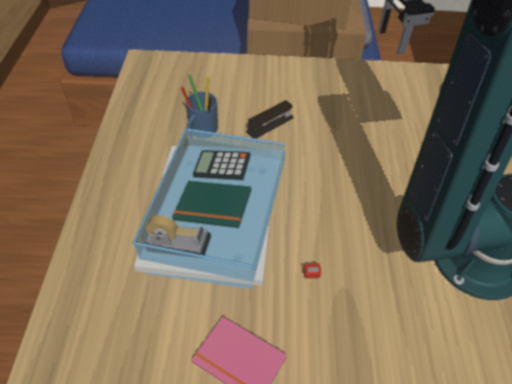

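Run:
```python
import cv2
a=cv2.imread("pics/top0.png")[105:240,165:330]; cv2.imwrite("pics/c1.png",cv2.resize(a,None,fx=4.5,fy=4.4,interpolation=cv2.INTER_CUBIC))
a=cv2.imread("pics/side0.png")[115:300,125:300]; cv2.imwrite("pics/c2.png",cv2.resize(a,None,fx=3.2,fy=3.2,interpolation=cv2.INTER_CUBIC))
```

```text
(no output)
```

View pics/c1.png

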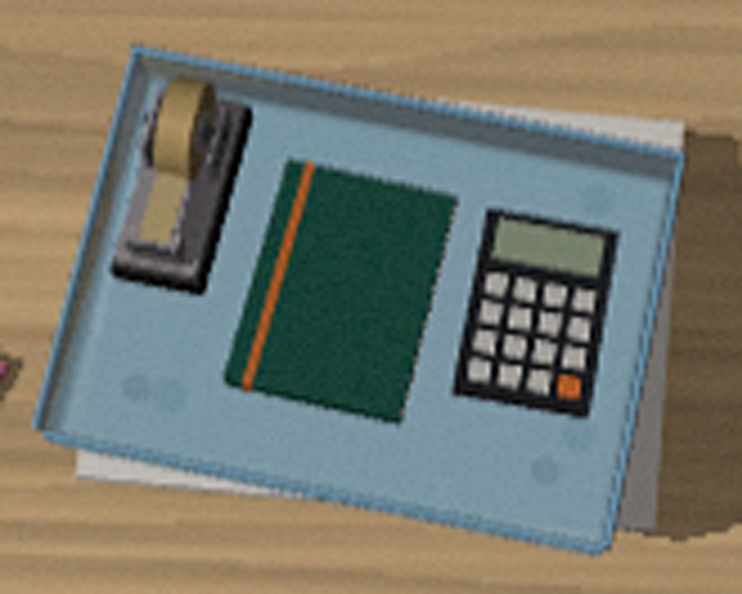

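View pics/c2.png

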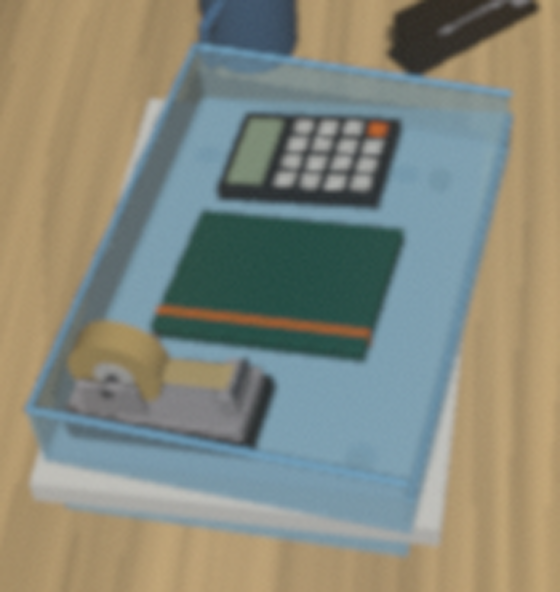

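```bash
cat > h.py <<'E'
import numpy as np,cv2
from bench import robot
CAL={"top":(364.19534893526804,256.49037954441934,186.84913914286278,-0.06251960635104489,np.array([[0.027033,-0.98673347,0.16008207,0.4022925],[-0.99959218,-0.02815734,-0.00475888,-0.08137759],[0.00920323,-0.15988814,-0.98709224,1.04635099],[0,0,0,1]])),
"side":(475.0160619004616,249.0861595841565,197.3766174903861,-0.03733072224376663,np.array([[-0.99859837,-0.05016589,0.01687236,0.5041442],[-0.0494446,0.77049221,-0.63552891,0.59137983],[0.01888185,-0.63547238,-0.77189269,0.89429857],[0,0,0,1]]))}
def p2w(cam,u,v,z):
    f,cx,cy,k1,T=CAL[cam]
    K=np.array([[f,0,cx],[0,f,cy],[0,0,1.]])
    n=cv2.undistortPoints(np.array([[[u,v]]],float),K,np.array([k1,0,0,0.]))[0,0]
    d=T[:3,:3]@np.array([n[0],n[1],1]); o=T[:3,3]
    return o+d*(z-o[2])/d[2]
def w2p(cam,P):
    f,cx,cy,k1,T=CAL[cam]
    Ti=np.linalg.inv(T); K=np.array([[f,0,cx],[0,f,cy],[0,0,1.]])
    return cv2.projectPoints(np.atleast_2d(P).astype(float),cv2.Rodrigues(Ti[:3,:3])[0],Ti[:3,3],K,np.array([k1,0,0,0.]))[0][:,0]
from scipy.spatial.transform import Rotation as Ro
def go(target,yawdeg=None,o=None):
    """shift in tool axes (mm) and turn rotvec (deg) to get to target TCP, tool down"""
    o=o or robot.get_obs()
    R=Ro.from_euler("xyz",o["ee_rot"])
    s=R.inv().apply(np.array(target)-o["tool_pos"])*1000
    y=np.degrees(o["ee_rot"][2]) if yawdeg is None else yawdeg
    G=Ro.from_euler("xyz",[-90,0,y],degrees=True)
    print("shift",s.round(1),"turn",np.degrees((R.inv()*G).as_rotvec()).round(2))
def ob():
    o=robot.get_obs(); print(round(o["time"],2),"pos",o["tool_pos"].round(4),"rot",np.degrees(o["ee_rot"]).round(2),"F",o["wrist_force"].round(2),"T",o["wrist_torque"].round(2),"w",round(o["width"],4)); return o
E
python3 - <<'E'
from h import *
c=lambda u,v,z:p2w("top",165+u/4.5,105+v/4.4,z).round(4)
for n,u,v,z in [("BL",137,47,.13),("BR",683,155,.13),("FR",605,550,.125),("FL",38,428,.13),("lFL",78,478,.06),("lBR",685,122,.06),("lFR",655,528,.06),("fl1",135,387,.06),("fl2",170,392,.06),("fr1",545,470,.06),("fr2",578,435,.06),("br",597,195,.06),
 ("nb BL",288,160,.1),("nbBR",457,198,.1),("nbFR",402,422,.118),("nbFL",226,385,.118),("cBL",490,210,.098),("cBR",617,232,.098),("cFR",587,415,.115),("cFL",455,393,.115)]: print(n,c(u,v,z))
go([.52,.18,.205],-95)
E
```

```text
BL [0.7365 0.0804 0.13  ]
BR [ 0.6788 -0.24    0.13  ]
FR [ 0.4446 -0.1971  0.125 ]
FL [0.5053 0.1236 0.13  ]
lFL [0.4829 0.1131 0.06  ]
lBR [ 0.722  -0.2534  0.06  ]
lFR [ 0.4618 -0.2353  0.06  ]
fl1 [0.5405 0.0816 0.06  ]
fl2 [0.538  0.0602 0.06  ]
fr1 [ 0.4958 -0.1685  0.06  ]
fr2 [ 0.5181 -0.1882  0.06  ]
br [ 0.6719 -0.1984  0.06  ]
nb BL [ 0.6775 -0.0087  0.1   ]
nbBR [ 0.6565 -0.1102  0.1   ]
nbFR [ 0.5161 -0.0813  0.118 ]
nbFL [0.5351 0.02   0.118 ]
cBL [ 0.6501 -0.1301  0.098 ]
cBR [ 0.6386 -0.206   0.098 ]
cFR [ 0.5236 -0.1873  0.115 ]
cFL [ 0.5345 -0.1112  0.115 ]
shift [-5.552e+02  4.000e-01  5.503e+02] turn [-0.000e+00  2.355e+01  1.000e-02]
```

```bash
python3 -m creep '[[-545,0,555,0,25.7,0,255],[-545,0,555,0,25.7,0,255],[-545,0,555,0,25.7,0,255],[-545,0,555,0,25.7,0,255],[-545,0,555,0,25.7,0,255]]'; python3 -c "
from h import *
ob();go([.531,.175,.19],-97.2)"
```

```text
time: 1.82
tool_pos: [0.3167, -0.2424, 0.2058]
ee_rot: [-1.57, -0.001, -1.696]
wrist_force: [1.1, -0.4, 1.0]
width: 0.0474
1.82 pos [ 0.3167 -0.2424  0.2058] rot [-8.993e+01 -4.000e-02 -9.719e+01] F [ 1.08 -0.39  1.  ] T [ 0.06  0.   -0.03] w 0.0474
shift [-441.    15.7  160.3] turn [-0.07  0.01  0.04]
```

```bash
python3 -m creep '[[-441,16,160,0,0,0,255],[-441,16,160,0,0,0,255],[-441,16,160,0,0,0,255],[-441,16,160,0,0,0,255],[-441,16,160,0,0,0,255]]'; python3 -c "
from h import *
ob();go([.531,.175,.09],-97.2)"
```

```text
time: 2.45
tool_pos: [0.4591, 0.0359, 0.1952]
ee_rot: [-1.569, -0.0, -1.695]
wrist_force: [0.8, -1.2, 0.7]
width: 0.0009
2.45 pos [0.4591 0.0359 0.1952] rot [-8.992e+01 -2.000e-02 -9.713e+01] F [ 0.77 -1.25  0.68] T [ 0.02 -0.02  0.03] w 0.0009
shift [-147.   105.2   54. ] turn [-0.08  0.07  0.02]
```

```bash
python3 -m creep '[[-147,5,54,0,0,0,255],[-147,5,54,0,0,0,255],[-147,5,54,0,0,0,255],[-147,55,54,0,0,0,255],[-147,105,54,0,0,0,255]]'; python3 -c "
from h import *
import cv2
ob();go([.529,.145,.09],-97.2)
s=robot.snapshot('side');cv2.imwrite('pics/s1.png',s['color'])"
```

```text
time: 3.08
tool_pos: [0.531, 0.1739, 0.0892]
ee_rot: [-1.569, 0.001, -1.694]
wrist_force: [-0.2, -0.3, -1.0]
width: 0.0008
3.08 pos [0.531  0.1739 0.0892] rot [-8.988e+01  3.000e-02 -9.707e+01] F [-0.19 -0.3  -1.04] T [ 0.02  0.05 -0.04] w 0.0008
shift [28.9 -0.8  1.6] turn [-0.12  0.13 -0.03]
```

View pics/s1.png

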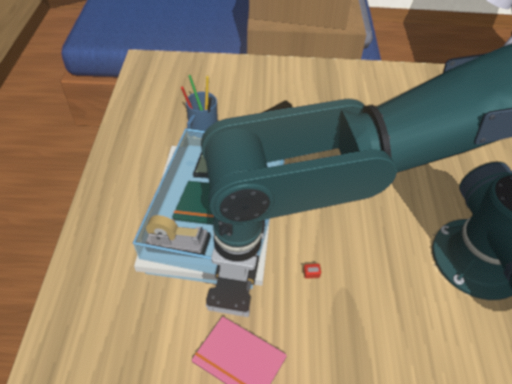

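```bash
python3 -m creep '[[10,0,0,0,0,0,255],[20,0,0,0,0,0,255],[30,0,0,0,0,0,255],[34,0,0,0,0,0,255],[38,0,0,0,0,0,255]]'; python3 -m creep '[[2,0,0,0,0,0,255],[4,0,0,0,0,0,255],[6,0,0,0,0,0,255],[6,0,0,0,0,0,255]]'; python3 -c "
from h import *
ob()"
```

```text
time: 3.75
tool_pos: [0.5263, 0.137, 0.0917]
ee_rot: [-1.568, 0.005, -1.696]
wrist_force: [-1.4, 7.2, 4.3]
width: 0.0007
time: 4.25
tool_pos: [0.5248, 0.1296, 0.0903]
ee_rot: [-1.57, 0.0, -1.695]
wrist_force: [-0.5, 2.0, 1.7]
width: 0.0005
4.25 pos [0.5248 0.1296 0.0903] rot [-8.997e+01  2.000e-02 -9.713e+01] F [-0.52  2.01  1.74] T [ 0.39  0.17 -0.04] w 0.0005
```

```bash
python3 -m creep '[[2,0,0,0,0,0,255],[4,0,0,0,0,0,255],[6,0,0,0,0,0,255],[6,0,0,0,0,0,255]]';python3 -m creep '[[1.5,0,0,0,0,0,255],[3,0,0,0,0,0,255],[3,0,0,0,0,0,255]]'; python3 -c "
from h import *
ob()"
```

```text
time: 4.75
tool_pos: [0.5239, 0.1228, 0.0894]
ee_rot: [-1.571, -0.001, -1.696]
wrist_force: [-0.9, 1.6, -0.2]
width: 0.0005
time: 5.12
tool_pos: [0.5241, 0.1196, 0.0902]
ee_rot: [-1.569, -0.001, -1.696]
wrist_force: [0.0, 0.4, 0.5]
width: 0.0
5.12 pos [0.5241 0.1196 0.0902] rot [-8.992e+01 -9.000e-02 -9.717e+01] F [0.03 0.41 0.47] T [0.19 0.07 0.01] w 0.0
```

```bash
python3 -m creep '[[1.5,0,0,0,0,0,255],[1.5,0,0,0,0,0,255]]'; python3 -c "
from h import *
ob()
for n in ('side','top'):
  s=robot.snapshot(n);cv2.imwrite(f'pics/{n}2.png',s['color'])
a=cv2.imread('pics/top2.png')[105:240,165:330]; cv2.imwrite('pics/c3.png',cv2.resize(a,None,fx=4.5,fy=4.4,interpolation=cv2.INTER_CUBIC))
a=cv2.imread('pics/side2.png')[115:300,125:300]; cv2.imwrite('pics/c4.png',cv2.resize(a,None,fx=3.2,fy=3.2,interpolation=cv2.INTER_CUBIC))"
```

```text
time: 5.38
tool_pos: [0.5241, 0.1181, 0.0903]
ee_rot: [-1.569, -0.001, -1.696]
wrist_force: [-0.1, 0.1, -0.6]
width: 0.0003
5.38 pos [0.5241 0.1181 0.0903] rot [-8.990e+01 -7.000e-02 -9.717e+01] F [-0.11  0.05 -0.57] T [-0.01  0.03  0.03] w 0.0003
```

View pics/c3.png

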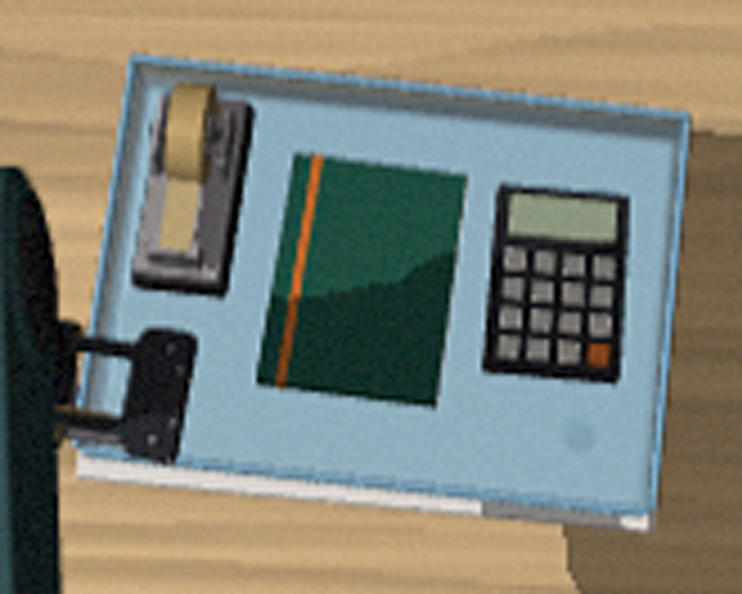

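View pics/c4.png

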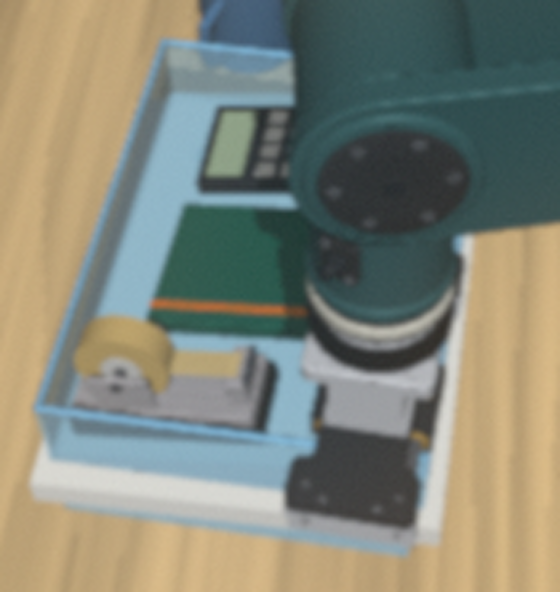

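```bash
python3 -m creep '[[1.5,0,0,0,0,0,255],[1.5,0,0,0,0,0,255]]'; python3 -m creep '[[1.5,0,0,0,0,0,255],[1.5,0,0,0,0,0,255]]'; python3 -c "
from h import *
ob()"
```

```text
time: 5.72
tool_pos: [0.5236, 0.1173, 0.0901]
ee_rot: [-1.57, 0.0, -1.696]
wrist_force: [-0.4, 0.2, 0.3]
width: 0.0005
time: 5.98
tool_pos: [0.5232, 0.1166, 0.0901]
ee_rot: [-1.57, 0.001, -1.695]
wrist_force: [1.0, 3.5, 0.3]
width: 0.0005
5.97 pos [0.5232 0.1166 0.0901] rot [-8.998e+01  7.000e-02 -9.713e+01] F [1.03 3.53 0.27] T [ 0.65 -0.05  0.1 ] w 0.0005
```

```bash
python3 -m creep '[[1,0,0,0,0,0,255],[1,0,0,0,0,0,255]]'; python3 -m creep '[[1,0,0,0,0,0,255],[1,0,0,0,0,0,255]]'
```

```text
time: 6.22
tool_pos: [0.5228, 0.1154, 0.09]
ee_rot: [-1.571, 0.001, -1.695]
wrist_force: [-0.9, 4.4, 3.1]
width: 0.0002
time: 6.48
tool_pos: [0.5226, 0.1143, 0.09]
ee_rot: [-1.571, 0.0, -1.695]
wrist_force: [-1.3, 4.8, 2.3]
width: 0.0008
```

```bash
python3 -m creep '[[1,0,0,0,0,0,255],[1,0,0,0,0,0,255]]';  python3 -c "
from h import *
ob()
for n in ('top',):
  s=robot.snapshot(n);cv2.imwrite(f'pics/{n}3.png',s['color'])
a=cv2.imread('pics/top3.png')[105:240,165:330]; cv2.imwrite('pics/c5.png',cv2.resize(a,None,fx=4.5,fy=4.4,interpolation=cv2.INTER_CUBIC))"
```

```text
time: 6.72
tool_pos: [0.5224, 0.1135, 0.09]
ee_rot: [-1.571, 0.001, -1.695]
wrist_force: [-1.8, 5.1, 3.1]
width: 0.0003
6.72 pos [0.5224 0.1135 0.09  ] rot [-9.003e+01  5.000e-02 -9.713e+01] F [-1.83  5.14  3.06] T [0.88 0.25 0.07] w 0.0003
```

View pics/c5.png

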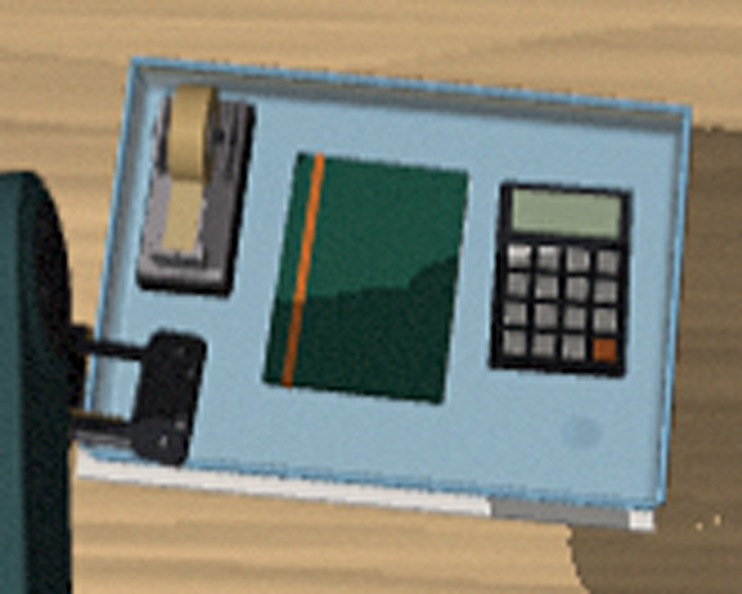

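Run:
```python
from h import *
ims=[]
for n in ("top0","top2","top3"):
    a=cv2.imread(f"pics/{n}.png")[185:225,275:325].astype(float)
    a=np.clip((a-np.median(a,(0,1)))*4+128,0,255).astype(np.uint8)
    ims.append(cv2.resize(a,None,fx=5,fy=10,interpolation=cv2.INTER_CUBIC)[:, :])
cv2.imwrite("pics/c6.png",np.hstack(ims))
c=lambda u,v,z:p2w("top",165+u/4.5,105+v/4.4,z).round(4)
for L in [[(133,58),(690,115),(655,513)],[(133,60),(690,105),(662,500)]]:
    P=[c(*q,.125) for q in L]; print(P,np.arctan2(*(P[1]-P[0])[:2]*[1,-1]),np.arctan2(*(P[1]-P[2])[:2][::-1]))
for L in [(580,435),(585,432)]: print(c(*L,.058))
```

```text
[array([0.7313, 0.0833, 0.125 ]), array([ 0.7054, -0.2451,  0.125 ]), array([ 0.4665, -0.2251,  0.125 ])] -0.07870432349916706 -0.0835222766254379
[array([0.7301, 0.0832, 0.125 ]), array([ 0.7117, -0.2451,  0.125 ]), array([ 0.4741, -0.229 ,  0.125 ])] -0.05598772549077249 -0.06765751839086205
[ 0.5184 -0.1896  0.058 ]
[ 0.5204 -0.1926  0.058 ]
```

View pics/c6.png

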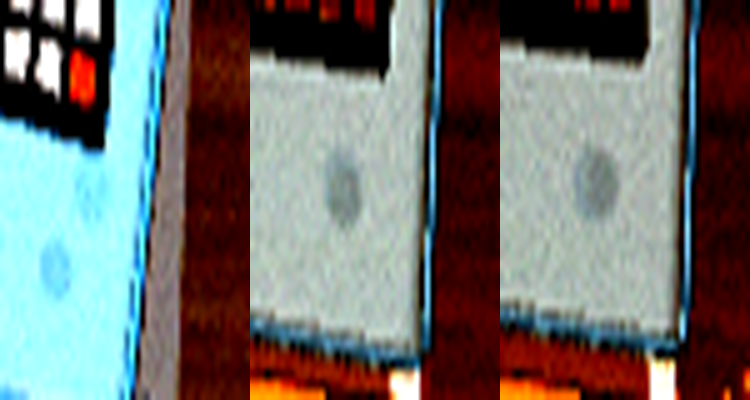

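```bash
python3 -m creep '[[1,0,0,0,0,0,255],[1,0,0,0,0,0,255]]'; python3 -m creep '[[1,0,0,0,0,0,255],[1,0,0,0,0,0,255]]'
```

```text
time: 7.02
tool_pos: [0.5224, 0.1134, 0.0901]
ee_rot: [-1.571, 0.003, -1.695]
wrist_force: [-2.0, 7.3, 2.5]
width: 0.0006
time: 7.28
tool_pos: [0.5223, 0.1133, 0.0901]
ee_rot: [-1.571, 0.004, -1.695]
wrist_force: [-1.8, 9.5, 3.8]
width: 0.0004
```

```bash
python3 -m creep '[[-8,0,0,0,0,0,255],[-16,0,0,0,0,0,255],[-18,-60,0,0,0,0,255],[-18,-120,0,0,0,0,200],[20,-120,-50,0,0,0,150]]'; python3 -c "
from h import *
ob();go([.42,-.05,.2],-93.7)"
```

```text
time: 7.9
tool_pos: [0.4761, 0.0976, 0.2162]
ee_rot: [-1.558, 0.001, -1.694]
wrist_force: [-0.0, -1.1, -0.2]
width: 0.0169
7.9 pos [0.4761 0.0976 0.2162] rot [-8.925e+01  5.000e-02 -9.708e+01] F [-0.04 -1.05 -0.2 ] T [ 0.04  0.02 -0.03] w 0.0169
shift [153.4  15.6 -37.6] turn [-0.75 -3.38 -0.03]
```

```bash
python3 -m creep '[[60,16,-78,0,-3.4,0,92],[120,16,-78,0,-3.4,0,92],[153,16,-78,0,-3.4,0,92],[153,16,-78,0,-3.4,0,92],[153,16,-78,0,-3.4,0,92]]'; python3 -c "
from h import *
ob()
for n in ('top','side'):
  s=robot.snapshot(n);cv2.imwrite(f'pics/{n}4.png',s['color'])
  for k in 'tray_middle back_left_foot front_left_foot back_stop notebook_middle calculator_middle dispenser_middle mug_middle stapler_middle'.split():
        print(n,k,[( [round(float(v),3) for v in d['point']],round(d['p'],2)) for d in robot.landmark_of(k,n)][:2])
a=cv2.imread('pics/top4.png')[105:240,165:330]; cv2.imwrite('pics/c7.png',cv2.resize(a,None,fx=4.5,fy=4.4,interpolation=cv2.INTER_CUBIC))
a=cv2.imread('pics/side4.png')[115:300,125:300]; cv2.imwrite('pics/c8.png',cv2.resize(a,None,fx=3.2,fy=3.2,interpolation=cv2.INTER_CUBIC))"
```

```text
time: 8.52
tool_pos: [0.3743, -0.0447, 0.1938]
ee_rot: [-1.571, -0.0, -1.637]
wrist_force: [0.1, 0.7, 0.6]
width: 0.0597
8.53 pos [ 0.3743 -0.0447  0.1938] rot [-9.000e+01 -1.000e-02 -9.381e+01] F [0.07 0.73 0.56] T [0.02 0.   0.  ] w 0.0597
top tray_middle []
top back_left_foot [([0.687, 0.051, 0.055], 0.79)]
top front_left_foot [([0.66, -0.38, 0.05], 0.17)]
top back_stop [([0.724, -0.079, 0.072], 0.58), ([0.606, -0.165, 0.1], 0.27)]
top notebook_middle [([0.522, 0.26, 0.004], 0.78), ([0.61, -0.059, 0.096], 0.65)]
top calculator_middle [([0.608, -0.165, 0.098], 0.66), ([0.687, 0.052, 0.059], 0.27)]
top dispenser_middle [([0.654, 0.05, 0.113], 0.95), ([0.685, 0.05, 0.056], 0.37)]
top mug_middle [([0.661, -0.382, 0.052], 0.61)]
top stapler_middle [([0.474, -0.408, 0.025], 0.67)]
side tray_middle []
side back_left_foot []
side front_left_foot [([0.537, 0.058, 0.054], 0.58)]
side back_stop [([0.718, -0.076, 0.072], 0.94)]
side notebook_middle [([0.52, 0.259, 0.007], 0.86), ([0.61, -0.055, 0.092], 0.62)]
side calculator_middle [([0.609, -0.17, 0.096], 0.62)]
side dispenser_middle [([0.653, 0.053, 0.11], 0.66), ([0.61, -0.168, 0.094], 0.24)]
side mug_middle [([0.72, -0.078, 0.074], 0.69), ([0.66, -0.382, 0.049], 0.55)]
side stapler_middle [([0.474, -0.411, 0.026], 0.72)]
```

View pics/c7.png

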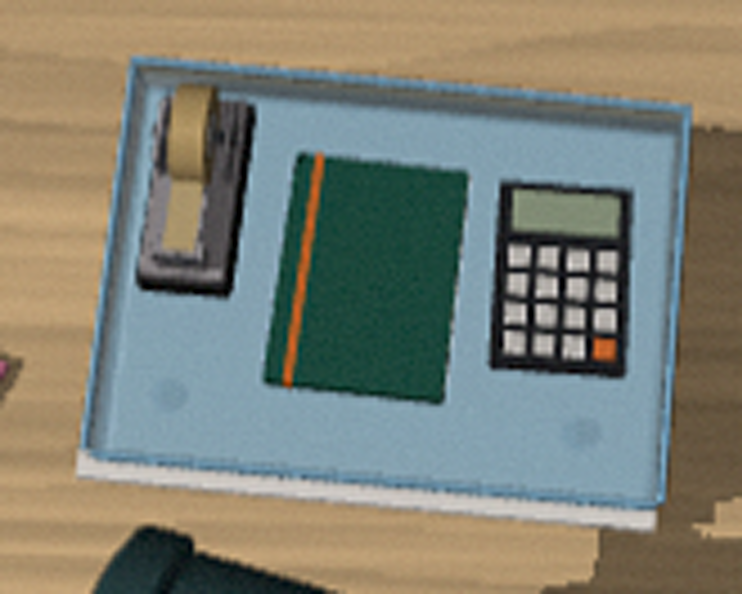

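View pics/c8.png

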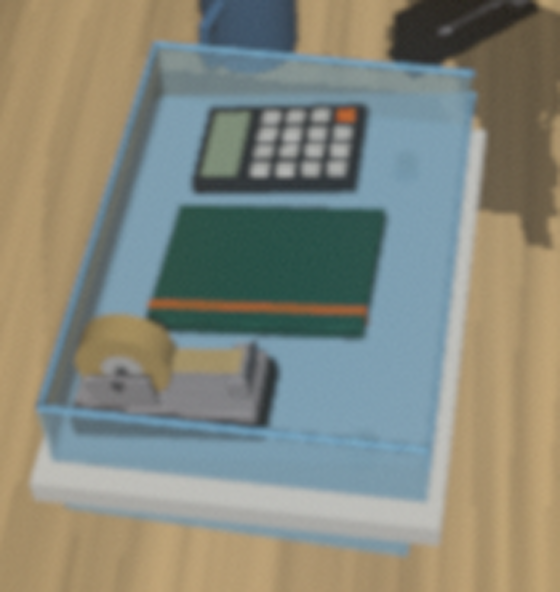

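Run:
```python
from h import *
from scipy.optimize import least_squares
def toR(t): return np.array([[np.cos(t),-np.sin(t)],[np.sin(t),np.cos(t)]])
c=lambda u,v,z:p2w("top",165+u/4.5,105+v/4.4,z)[:2]
obs=[((.12,.165),c(133,60,.125)),((.12,-.165),c(690,105,.125)),((-.12,-.165),c(662,502,.125)),((-.12,.165),c(82,456,.125)),((-.075,.125),c(172,393,.055)),((-.075,-.125),c(582,433,.055))]
f=lambda p:np.concatenate([p[:2]+toR(p[2])@np.array(a)-b for a,b in obs])
r=least_squares(f,[.6,-.07,-.07]); print(r.x.round(4),(r.fun*1000).round(1))
m=r.x[:2];R=toR(r.x[2])
fl=lambda x:.055+.051-.139*(x+.12)   # floor height
for n,u,v,th in [("nbBL",297,155,.013),("nbBR",468,173,.013),("nbFR",444,403,.013),("nbFL",264,383,.013),("cBL",503,182,.012),("cBR",631,188,.012),("cFR",623,377,.012),("cFL",490,367,.012)]:
    z=.1
    for i in range(4):
        t=R.T@(c(u,v,z)-m); z=fl(t[0])+th
    print(n,(t*1000).round(1),"z",round(z,4))
```

```text
[ 0.6021 -0.0722 -0.0621] [ 2.1  1.9  0.   0.8 -0.8 -0.4  2.3  1.2 -3.1 -2.4 -0.5 -1.1]
nbBL [77.3 63.7] z 0.0916
nbBR [ 75.2 -40. ] z 0.0919
nbFR [-71.2 -37.5] z 0.1122
nbFL [-68.7  66.9] z 0.1119
cBL [ 71.6 -61.4] z 0.0914
cBR [  75.1 -138.7] z 0.0909
cFR [ -45.7 -139.7] z 0.1077
cFL [-46.7 -62.3] z 0.1078
```

```bash
cat >> h.py <<'E'
M=np.array([.6021,-.0722]);TH=-.0621;RT=np.array([[np.cos(TH),-np.sin(TH)],[np.sin(TH),np.cos(TH)]])
def tgt(x,y,c): # tray mm, clearance mm over floor
    p=M+RT@np.array([x,y])/1000; z=.106-.139*(x/1000+.12)+c/1000
    go([p[0],p[1],z],-90+np.degrees(TH))
def tob():
    o=ob(); t=RT.T@(o["tool_pos"][:2]-M)*1000; print("tray xy",t.round(1),"clear",round((o["tool_pos"][2]-(.106-.139*(t[0]/1000+.12)))*1000,1),"Ftray",(RT.T@o["wrist_force"][:2]).round(2))
E
python3 -c "
from h import *
tob();tgt(-93,13,30);tgt(-93,13,6)"
```

```text
9.53 pos [ 0.3742 -0.0446  0.1938] rot [-90.    -0.   -93.76] F [0.66 0.05 0.56] T [-0.02 -0.01  0.01] w 0.06
tray xy [-229.2   13.4] clear 72.7 Ftray [0.65 0.09]
shift [-1.000e-01  6.160e+01  1.362e+02] turn [-0.  -0.2  0. ]
shift [-1.000e-01  8.560e+01  1.362e+02] turn [-0.  -0.2  0. ]
```

```bash
python3 -m creep '[[0,20,62,0,-0.2,0,92],[0,50,120,0,-0.2,0,92],[0,61.6,136,0,-0.2,0,92],[0,86,136,0,-0.2,0,92],[0,86,136,0,-0.2,0,92]]'; python3 -c "
from h import *
tob();tgt(-76,13,5);tgt(-60,13,5)
s=robot.snapshot('side');a=s['color'][100:300,125:325];cv2.imwrite('pics/s5.png',cv2.resize(a,None,fx=3,fy=3,interpolation=cv2.INTER_CUBIC))"
```

```text
time: 10.15
tool_pos: [0.509, -0.0533, 0.1059]
ee_rot: [-1.575, 0.001, -1.633]
wrist_force: [-0.3, 0.1, -1.0]
width: 0.0603
10.15 pos [ 0.509  -0.0533  0.1059] rot [-9.024e+01  3.000e-02 -9.355e+01] F [-0.34  0.07 -0.97] T [ 0.04  0.04 -0.04] w 0.0603
tray xy [-94.1  13.1] clear 3.5 Ftray [-0.35  0.05]
shift [ 0.1  0.9 18.1] turn [ 0.24  0.01 -0.03]
shift [ 0.1  3.1 34.2] turn [ 0.24  0.01 -0.03]
```

View pics/s5.png

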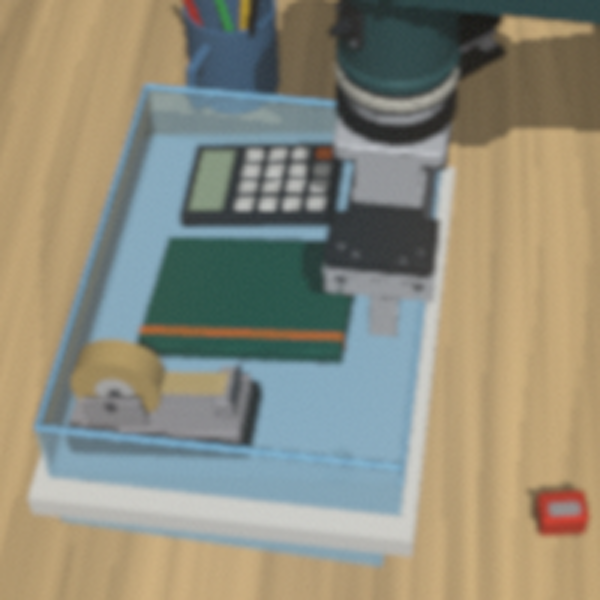

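```bash
python3 -m creep '[[0,0,8,0,0,0,92],[0,1,14,0,0,0,92],[0,2,20,0,0,0,92],[0,2.5,25,0,0,0,92],[0,3,30,0,0,0,92]]'; python3 -c "
from h import *
tob();tgt(-38,13,5)"
```

```text
time: 10.82
tool_pos: [0.5401, -0.0553, 0.1049]
ee_rot: [-1.571, 0.0, -1.633]
wrist_force: [-1.9, -0.4, 1.4]
width: 0.0599
10.82 pos [ 0.5401 -0.0553  0.1049] rot [-90.01   0.   -93.54] F [-1.89 -0.4   1.38] T [0.06 0.24 0.02] w 0.0599
tray xy [-62.9  13. ] clear 6.8 Ftray [-1.87 -0.52]
shift [ 0.   5.3 24.9] turn [ 0.01  0.01 -0.  ]
```

```bash
python3 -m creep '[[0,1.5,5,0,0,0,92],[0,2.5,10,0,0,0,92],[0,3.5,14,0,0,0,92],[0,4,18,0,0,0,92],[0,4.5,20,0,0,0,92]]'; python3 -c "
from h import *
tob();tgt(-38,13,5)"
python3 -m creep '[[0,0.2,2,0,0,0,92],[0,0.2,2,0,0,0,92]]';python3 -c "
from h import *
tob()"
```

```text
time: 11.45
tool_pos: [0.56, -0.0566, 0.1002]
ee_rot: [-1.571, -0.0, -1.633]
wrist_force: [-1.8, -0.6, 2.0]
width: 0.0601
11.45 pos [ 0.56   -0.0566  0.1002] rot [-90.01  -0.   -93.55] F [-1.8  -0.63  1.96] T [0.09 0.22 0.03] w 0.0601
tray xy [-43.  13.] clear 4.9 Ftray [-1.76 -0.74]
shift [-0.   0.6  5. ] turn [0.01 0.01 0.  ]
time: 11.7
tool_pos: [0.562, -0.0567, 0.1001]
ee_rot: [-1.57, -0.0, -1.633]
wrist_force: [-0.5, -0.3, -0.5]
width: 0.0599
11.7 pos [ 0.562  -0.0567  0.1001] rot [-89.98  -0.   -93.55] F [-0.51 -0.31 -0.47] T [ 0.08  0.08 -0.04] w 0.0599
tray xy [-41.  13.] clear 5.1 Ftray [-0.49 -0.34]
```

```bash
python3 -m creep '[[0,0.2,1.5,0,0,0,92],[0,0.2,1.5,0,0,0,92]]';python3 -m creep '[[0,0.2,1.5,0,0,0,92],[0,0.2,1.5,0,0,0,92]]';python3 -c "
from h import *
tob()"
```

```text
time: 11.95
tool_pos: [0.5631, -0.0567, 0.0999]
ee_rot: [-1.571, -0.0, -1.633]
wrist_force: [-1.4, -0.6, 0.9]
width: 0.0603
time: 12.2
tool_pos: [0.5635, -0.0567, 0.0998]
ee_rot: [-1.574, -0.0, -1.633]
wrist_force: [-5.8, 0.1, 4.6]
width: 0.06
12.2 pos [ 0.5635 -0.0567  0.0998] rot [-90.18  -0.   -93.55] F [-5.81  0.06  4.6 ] T [ 0.09  1.02 -0.04] w 0.06
tray xy [-39.5  13. ] clear 5.0 Ftray [-5.81 -0.3 ]
```

```bash
python3 -m creep '[[0,0,0.7,0,0,0,92],[0,0,0.7,0,0,0,92]]';python3 -c "
from h import *
tob()
s=robot.snapshot('top');a=s['color'][105:240,165:330];cv2.imwrite('pics/c9.png',cv2.resize(a,None,fx=4.5,fy=4.4,interpolation=cv2.INTER_CUBIC))"
```

```text
time: 12.45
tool_pos: [0.5637, -0.0567, 0.0998]
ee_rot: [-1.575, 0.0, -1.633]
wrist_force: [-6.3, 1.7, 3.9]
width: 0.0601
12.45 pos [ 0.5637 -0.0567  0.0998] rot [-90.24   0.   -93.54] F [-6.35  1.73  3.88] T [ 0.14  1.21 -0.04] w 0.0601
tray xy [-39.3  13.1] clear 5.0 Ftray [-6.44  1.33]
```

View pics/c9.png

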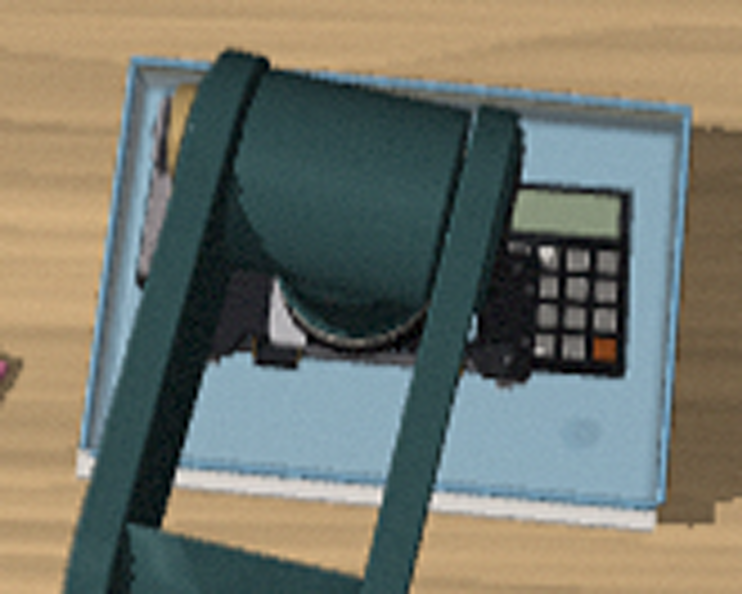

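```bash
python3 -m creep '[[0,-1,-8,0,0,0,92],[0,-4,-22,0,0,0,92],[30,-30,-38,0,0,0,146],[80,-30,-38,0,0,0,146],[113,-30,-38,0,0,0,146]]'; python3 -c "
from h import *
tob();tgt(-75,-100.5,25);tgt(-75,-100.5,5.5)"
```

```text
time: 13.12
tool_pos: [0.5203, -0.169, 0.1309]
ee_rot: [-1.568, -0.001, -1.633]
wrist_force: [0.1, -0.0, -0.6]
width: 0.0403
13.12 pos [ 0.5203 -0.169   0.1309] rot [-8.984e+01 -8.000e-02 -9.359e+01] F [ 0.12 -0.01 -0.64] T [ 0.06  0.   -0.07] w 0.0403
tray xy [ -75.7 -101.7] clear 31.1 Ftray [ 0.12 -0.01]
shift [-1.2  6.2  0.6] turn [-0.16 -0.03  0.08]
shift [-1.3 25.7  0.6] turn [-0.16 -0.03  0.08]
```

```bash
python3 -m creep '[[-1,13,0,0,0,0,146],[-1,25.5,0,0,0,0,146],[-1,25.5,0,0,0,0,146]]'; python3 -c "
from h import *
tob();tgt(-50,-100.5,5)"
```

```text
time: 13.5
tool_pos: [0.5198, -0.1648, 0.1025]
ee_rot: [-1.573, 0.001, -1.631]
wrist_force: [-0.5, -0.9, 0.1]
width: 0.04
13.5 pos [ 0.5198 -0.1648  0.1025] rot [-9.015e+01  7.000e-02 -9.346e+01] F [-0.47 -0.91  0.14] T [0.06 0.03 0.  ] w 0.04
tray xy [-76.4 -97.6] clear 2.5 Ftray [-0.41 -0.93]
shift [ 3.   1.1 26.4] turn [ 0.15  0.1  -0.07]
```

```bash
python3 -c "
from h import *
s=robot.snapshot('top');a=s['color'][105:240,165:330];cv2.imwrite('pics/c10.png',cv2.resize(a,None,fx=4.5,fy=4.4,interpolation=cv2.INTER_CUBIC))"
```

```text
(no output)
```

View pics/c10.png

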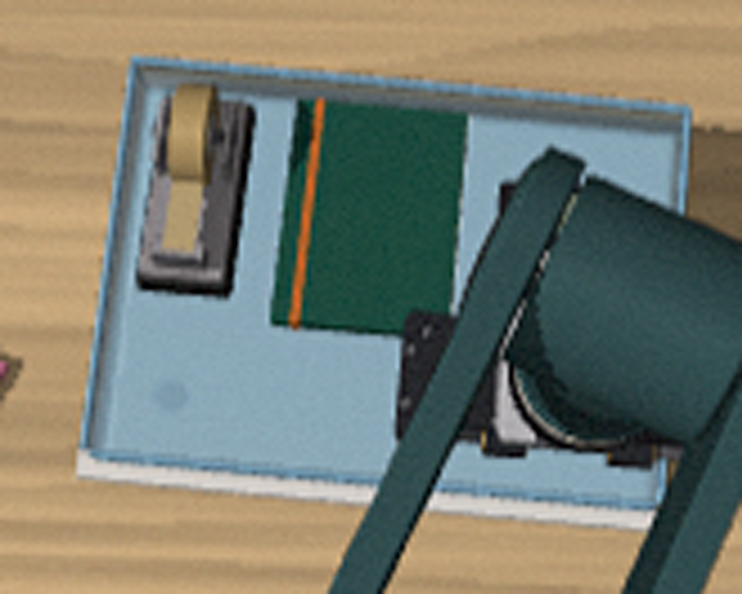

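```bash
python3 -c "
from h import *
tob();tgt(-50,-100.5,5)"; python3 -m creep '[[1.5,0,8,0,0,0,146],[1.5,1,16,0,0,0,146],[1.5,2,22,0,0,0,146],[1.5,3,28,0,0,0,146],[1.5,4,34,0,0,0,146]]'; python3 -c "
from h import *
tob();tgt(-11,-100.5,5)"
```

```text
13.55 pos [ 0.5201 -0.165   0.1033] rot [-9.010e+01  5.000e-02 -9.346e+01] F [ 0.56  1.34 -0.17] T [-0.    0.03  0.04] w 0.0403
tray xy [-76.1 -97.7] clear 3.4 Ftray [0.48 1.37]
shift [ 2.9  1.9 26.1] turn [ 0.1   0.1  -0.05]
time: 14.18
tool_pos: [0.5548, -0.17, 0.1002]
ee_rot: [-1.571, -0.0, -1.633]
wrist_force: [-0.5, 0.5, 0.8]
width: 0.04
14.18 pos [ 0.5548 -0.17    0.1002] rot [-9.001e+01 -1.000e-02 -9.355e+01] F [-0.45  0.55  0.78] T [ 0.07  0.16 -0.02] w 0.04
tray xy [ -41.1 -100.6] clear 5.2 Ftray [-0.48  0.52]
shift [-0.1  4.4 30.1] turn [0.01 0.01 0.01]
```

```bash
python3 -m creep '[[0,1,6,0,0,0,146],[0,2,12,0,0,0,146],[0,2.7,18,0,0,0,146],[0,3.3,22,0,0,0,146],[0,3.7,26,0,0,0,146]]'; python3 -m creep '[[0,0.2,1.5,0,0,0,146],[0,0.2,1.5,0,0,0,146]]'; python3 -m creep '[[0,0.2,1.5,0,0,0,146],[0,0.2,1.5,0,0,0,146]]'; python3 -c "
from h import *
tob()"
```

```text
time: 14.8
tool_pos: [0.5807, -0.1716, 0.0964]
ee_rot: [-1.571, -0.0, -1.633]
wrist_force: [-0.3, -0.7, -0.2]
width: 0.0403
time: 15.05
tool_pos: [0.5821, -0.1717, 0.0963]
ee_rot: [-1.571, -0.0, -1.633]
wrist_force: [0.7, 0.2, 0.5]
width: 0.0402
time: 15.3
tool_pos: [0.5834, -0.1717, 0.0961]
ee_rot: [-1.571, -0.0, -1.633]
wrist_force: [-0.1, -0.6, 0.0]
width: 0.0402
15.3 pos [ 0.5834 -0.1717  0.0961] rot [-90.    -0.   -93.55] F [-0.13 -0.59  0.01] T [ 0.03  0.1  -0.06] w 0.0402
tray xy [ -12.5 -100.5] clear 5.1 Ftray [-0.09 -0.59]
```

```bash
python3 -m creep '[[0,0.2,1.5,0,0,0,146],[0,0.2,1.5,0,0,0,146]]'; python3 -m creep '[[0,0.2,1,0,0,0,146],[0,0.2,1,0,0,0,146]]'; python3 -c "
from h import *
tob()"
```

```text
time: 15.55
tool_pos: [0.5841, -0.1717, 0.0959]
ee_rot: [-1.573, 0.0, -1.633]
wrist_force: [-4.5, 0.2, 1.7]
width: 0.0401
time: 15.8
tool_pos: [0.585, -0.1718, 0.0959]
ee_rot: [-1.573, 0.0, -1.633]
wrist_force: [-5.5, 1.1, 3.4]
width: 0.0402
15.8 pos [ 0.585  -0.1718  0.0959] rot [-9.012e+01  1.000e-02 -9.354e+01] F [-5.51  1.11  3.44] T [0.18 0.96 0.11] w 0.0402
tray xy [ -10.9 -100.5] clear 5.1 Ftray [-5.57  0.76]
```

```bash
python3 -m creep '[[0,-1,-8,0,0,0,146],[0,-6,-30,0,0,0,146],[0,-60,-50,0,0,0,200],[0,-100,-110,0,0,0,255],[0,-100,-172,0,0,0,255]]'; python3 -m creep '[[0,0,-60,0,0,0,255],[0,0,-60,0,0,0,255]]'; python3 -c "
from h import *
tob()
for n in ('top','side'):
  s=robot.snapshot(n);cv2.imwrite(f'pics/{n}6.png',s['color'])
a=cv2.imread('pics/top6.png')[105:240,165:330]; cv2.imwrite('pics/c11.png',cv2.resize(a,None,fx=4.5,fy=4.4,interpolation=cv2.INTER_CUBIC))
a=cv2.imread('pics/side6.png')[115:300,125:300]; cv2.imwrite('pics/c12.png',cv2.resize(a,None,fx=3.2,fy=3.2,interpolation=cv2.INTER_CUBIC))"
```

```text
time: 16.42
tool_pos: [0.423, -0.1627, 0.199]
ee_rot: [-1.562, -0.004, -1.632]
wrist_force: [-1.2, -1.0, -0.3]
width: 0.0137
time: 16.68
tool_pos: [0.3598, -0.1576, 0.1955]
ee_rot: [-1.568, -0.002, -1.635]
wrist_force: [0.8, -0.7, 0.1]
width: 0.0003
16.68 pos [ 0.3598 -0.1576  0.1955] rot [-89.81  -0.1  -93.67] F [ 0.82 -0.66  0.15] T [0.04 0.06 0.06] w 0.0003
tray xy [-236.5 -100.3] clear 73.3 Ftray [ 0.85 -0.61]
```

View pics/c11.png

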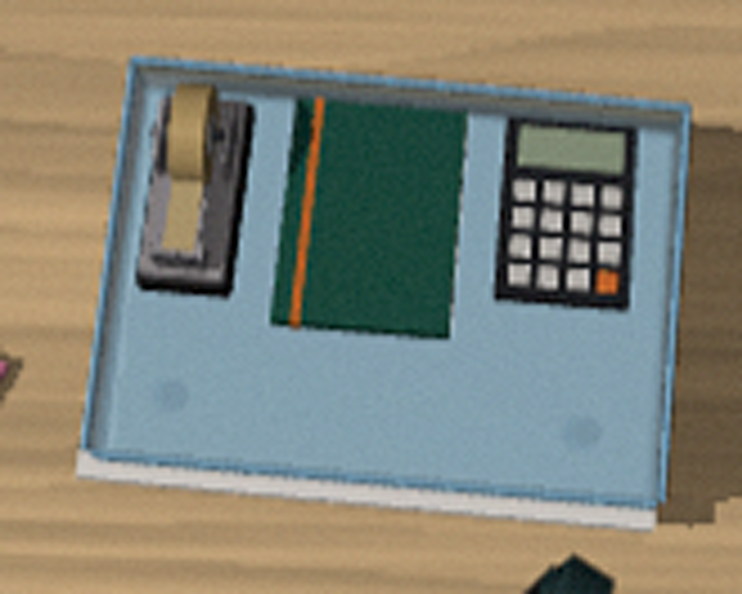

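View pics/c12.png

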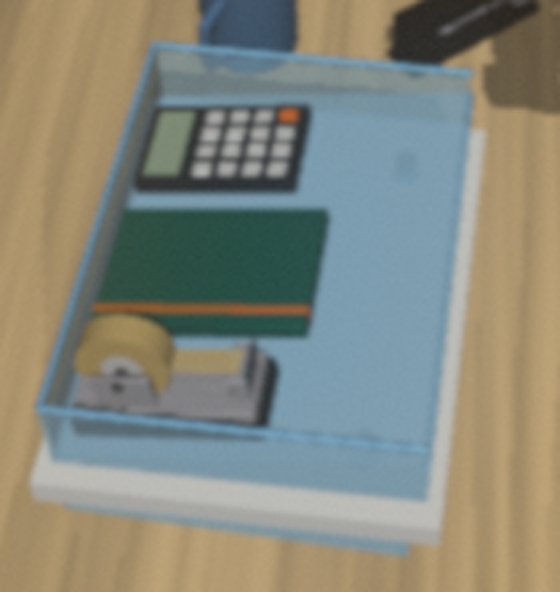

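Run:
```python
from h import *
c=lambda u,v,z:p2w("top",165+u/4.5,105+v/4.4,z)[:2]
fl=lambda x:.055+.051-.139*(x+.12)
for n,u,v,th in [("nbBL",295,98,.013),("nbBR",467,112,.013),("nbFR",450,338,.013),("nbFL",271,324,.013),("cBL",508,119,.012),("cBR",636,129,.012),("cFR",628,309,.012),("cFL",495,299,.012)]:
    z=.1
    for i in range(4):
        t=RT.T@(c(u,v,z)-M); z=fl(t[0]/1)+th
    print(n,(t*1000).round(1))
def s(u,v,z): return RT.T@(p2w("side",125+u/3.2,115+v/3.2,z)[:2]-M)*1000
for n,u,v,z in [("nbFR",328,211,.108),("nbFL",310,322,.108),("nbBR",125,208,.0865),("nbBL",93,305,.0865),("cFR",308,108,.103),("cFL",297,180,.103),("cBR",150,108,.0865),("cBL",136,180,.0865)]: print("side",n,s(u,v,z).round(1))
ob();tgt(-75,-125,15)
```

```text
nbBL [115.5  69.2]
nbBR [116.1 -36.1]
nbFR [-31.1 -37.6]
nbFL [-32.2  67. ]
cBL [114.1 -61.5]
cBR [ 115.  -139.9]
cFR [  -3.1 -140.6]
cFL [ -4.2 -62.1]
side nbFR [-29.2 -29.5]
side nbFL [-31.   67.1]
side nbBR [116.6 -32.7]
side nbBL [118.4  55.2]
side cFR [   0.3 -132. ]
side cFL [ -2.7 -59.9]
side cBR [ 120.6 -133.2]
side cBL [114.8 -60.1]
16.77 pos [ 0.3627 -0.1583  0.1958] rot [-8.979e+01 -8.000e-02 -9.358e+01] F [ 0.16 -0.39  0.34] T [0.03 0.03 0.01] w 0.0005
shift [ 24.   81.7 158.3] turn [-0.21 -0.03  0.08]
```

```bash
python3 -m creep '[[10,10,60,0,0,0,255],[20,30,120,0,0,0,255],[24,60,158,0,0,0,255],[24,84,158,0,0,0,255],[24,84,158,0,0,0,255]]'; python3 -m creep '[[0,3,0,0,0,0,255],[0,6,0,0,0,0,255],[0,8,0,0,0,0,255],[0,8,0,0,0,0,255]]'; python3 -c "
from h import *
tob()"
```

```text
time: 17.4
tool_pos: [0.5185, -0.1909, 0.1074]
ee_rot: [-1.576, 0.003, -1.632]
wrist_force: [-0.2, 0.5, -0.4]
width: 0.0005
time: 17.9
tool_pos: [0.5182, -0.1919, 0.1037]
ee_rot: [-1.57, -0.0, -1.633]
wrist_force: [0.5, -0.5, -0.3]
width: 0.0004
17.9 pos [ 0.5182 -0.1919  0.1037] rot [-8.994e+01 -3.000e-02 -9.356e+01] F [ 0.52 -0.5  -0.34] T [ 0.1   0.03 -0.01] w 0.0004
tray xy [ -76.3 -124.6] clear 3.8 Ftray [ 0.55 -0.47]
```

```bash
python3 -m creep '[[0,1.5,0,0,0,0,255],[0,1.5,0,0,0,0,255]]';python3 -m creep '[[0,1,0,0,0,0,255],[0,1,0,0,0,0,255]]';python3 -m creep '[[0,1,0,0,0,0,255],[0,1,0,0,0,0,255]]'; python3 -c "
from h import *
tob()"
```

```text
time: 18.15
tool_pos: [0.5182, -0.1918, 0.1018]
ee_rot: [-1.571, -0.0, -1.633]
wrist_force: [0.6, -0.0, 0.7]
width: 0.0002
time: 18.4
tool_pos: [0.5183, -0.1919, 0.1013]
ee_rot: [-1.57, -0.0, -1.633]
wrist_force: [-0.5, 0.6, 3.2]
width: 0.0005
time: 18.65
tool_pos: [0.5184, -0.1919, 0.1011]
ee_rot: [-1.57, -0.001, -1.633]
wrist_force: [-2.2, 0.4, 6.0]
width: 0.0003
18.65 pos [ 0.5184 -0.1919  0.1011] rot [-8.995e+01 -4.000e-02 -9.355e+01] F [-2.17  0.37  6.01] T [0.13 0.48 0.01] w 0.0003
tray xy [ -76.1 -124.7] clear 1.2 Ftray [-2.19  0.24]
```

```bash
python3 -m creep '[[0,-15,0,0,0,0,255],[-60,-25,0,0,0,0,255],[-120,-25,0,0,0,0,255],[-180,-25,0,0,0,0,255],[-225,-25,0,0,0,0,255]]';  python3 -m creep '[[-20,0,0,0,0,0,255],[-20,15,0,0,0,0,255],[-20,23,0,0,0,0,255],[-20,23,0,0,0,0,255]]'; python3 -m creep '[[0,1,0,0,0,0,255],[0,1,0,0,0,0,255]]';python3 -m creep '[[0,1,0,0,0,0,255],[0,1,0,0,0,0,255]]'; python3 -c "
from h import *
tob()"
```

```text
time: 19.27
tool_pos: [0.5323, 0.0352, 0.1252]
ee_rot: [-1.57, 0.0, -1.631]
wrist_force: [0.6, 0.2, 0.4]
width: 0.0006
time: 19.77
tool_pos: [0.533, 0.052, 0.1014]
ee_rot: [-1.572, 0.001, -1.634]
wrist_force: [-1.2, 1.5, 1.9]
width: 0.0005
time: 20.02
tool_pos: [0.5331, 0.0519, 0.1011]
ee_rot: [-1.571, 0.0, -1.634]
wrist_force: [-1.7, 1.8, 4.5]
width: -0.0
time: 20.27
tool_pos: [0.5332, 0.052, 0.101]
ee_rot: [-1.571, 0.0, -1.634]
wrist_force: [-4.0, 1.1, 7.9]
width: 0.0006
20.27 pos [0.5332 0.052  0.101 ] rot [-9.000e+01  1.000e-02 -9.363e+01] F [-3.97  1.09  7.91] T [ 0.26  0.76 -0.03] w 0.0006
tray xy [-76.5 119.7] clear 1.1 Ftray [-4.03  0.84]
```

```bash
python3 -m creep '[[0,-20,0,0,0,0,255],[0,-60,0,0,0,0,255],[30,-100,-50,0,0,0,255],[60,-100,-110,0,0,0,255],[100,-100,-170,0,0,0,255]]'; python3 -m creep '[[20,0,-20,0,0,0,255],[20,0,-20,0,0,0,255],[20,0,-20,0,0,0,255]]'; python3 -c "
from h import *
tob()
for n in ('top','side'):
  s=robot.snapshot(n);cv2.imwrite(f'pics/{n}8.png',s['color'])
for k in 'notebook_middle calculator_middle dispenser_middle mug_middle stapler_middle sharpener_middle'.split():
  print(k,[([round(float(v),3) for v in d['point']],round(d['p'],2)) for d in robot.landmark_of(k,'top')][:2])
a=cv2.imread('pics/top8.png')[105:240,165:330]; cv2.imwrite('pics/c13.png',cv2.resize(a,None,fx=4.5,fy=4.4,interpolation=cv2.INTER_CUBIC))"
```

```text
time: 20.9
tool_pos: [0.3745, -0.0278, 0.1996]
ee_rot: [-1.57, -0.001, -1.633]
wrist_force: [1.4, -0.2, 0.5]
width: 0.0003
time: 21.28
tool_pos: [0.3551, -0.0451, 0.1991]
ee_rot: [-1.571, 0.0, -1.634]
wrist_force: [0.6, -0.4, 0.3]
width: 0.0005
21.27 pos [ 0.3551 -0.0451  0.1991] rot [-9.000e+01  2.000e-02 -9.361e+01] F [ 0.61 -0.44  0.25] T [0.05 0.04 0.02] w 0.0005
tray xy [-248.2   11.7] clear 75.3 Ftray [ 0.63 -0.4 ]
notebook_middle [([0.647, -0.057, 0.094], 0.65), ([0.521, 0.259, 0.005], 0.57)]
calculator_middle [([0.65, -0.172, 0.089], 0.72)]
dispenser_middle [([0.655, 0.051, 0.111], 0.95)]
mug_middle []
stapler_middle [([0.473, -0.408, 0.023], 0.96)]
sharpener_middle [([0.687, 0.051, 0.055], 0.67)]
```

View pics/c13.png

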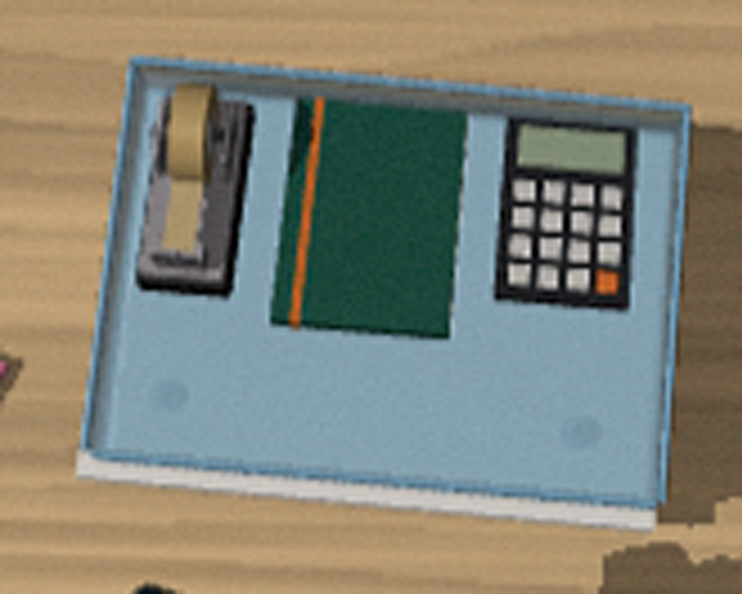

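View pics/side8.png

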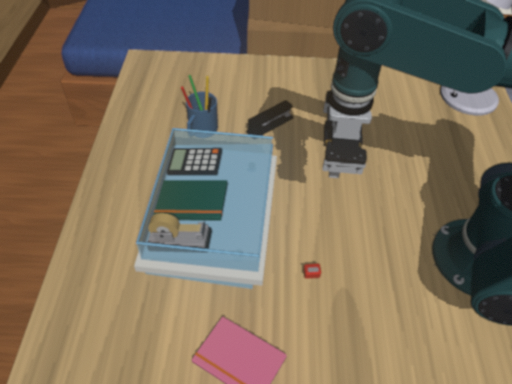

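```bash
python3 -c "
from bench import robot
print(robot.close_job())"
```

```text
the job is handed in; nothing more can be done
None
```

I finished the job and handed it in at about 22 s of the 51 s.

**Tray:** I pushed the left wall to the right near the front, turning the tray about its back left foot. The feet dropped in and the push rose to 9.5 N with no further movement. The last pictures show the tray in line with the lid and both front feet inside their dishes. Pressing down with 6 to 8 N over each front foot met the floor at 101 mm on both sides. That matches the seated height and neither side gave, so it no longer rocks. I did not test the back right foot directly.

**Notebook and calculator:** I slid each one down with two fingers, the notebook first, until the stop was felt at about 6 N. Measured in the top picture:

| Item | Back edge, tray x (stop at 117 mm) | Out of square |
|---|---|---|
| Notebook | 115.5 to 116 mm | about 0.01 rad |
| Calculator | 114 to 115 mm | about 0.015 rad |

**Everything else:** The dispenser still stands in its corner. The stapler was found where it started. The mug and the sharpener look unmoved in the last side picture, and I did not touch the pink notebook.

**Checks that disagreed:**
- In the last round the network missed the mug and took the dispenser's corner for the sharpener.
- It put the calculator's centre at about x = 54 mm instead of 57 mm, which is within its 4 mm accuracy. The contact force and the finger position both showed it at the stop.

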